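Open the thinner jug and set the funnel

ROBOT

A 7-joint arm with a two-finger parallel gripper is mounted at the origin on the work surface. World frame = base frame: x ahead of the robot, y to its left, z up, the work surface at z = 0. Lengths are in m, angles in rad, forces in N, time in s.
With the tool pointing down it reaches from about 0.35 to 0.9 m from the base axis. Payload 8.1 kg.
Tool frame: the origin (TCP) lies midway between the tips of the shut fingers; the grasp point (between the pads) lies 19 mm behind it; z points along the fingers, y is the line along which they close (so a half turn about z gives the same grasp; the last joint's range is limited). The gripper opens to 92 mm and grips with 3 to 60 N. Pads are 19 mm wide; open, the fingers measure 130 mm over their backs; the gripper's body (75 mm by 190 mm) begins 47 mm behind the grasp point.
Start: joints at [1.099, 0.434, 0.025, 1.573, -0.012, 1.134, -0.075], TCP at [0.225, -0.583, 0.227] pointing down, gripper open.
Joint ranges: [-2.62, 2.62], [-0.44, 2.09], [-1.27, 1.32], [0.08, 2.57], [-1.32, 4.46], [0.12, 2], [-2.74, 2.74]. Speed limits (rad/s): [2.22, 2.22, 3.01, 3.01, 3.14, 3.14, 3.14].

INTERFACE

Orientations are given as a rotation vector (axis times angle).
In Python, from cell import arm gives the robot as it stands.
- The arm moves only by the tool move_arm, never from a script. Its argument "motion" is a list of rows, each an object of numbers: "tx", "ty", "tz": the shift along the tool's x, y, z normalised to -1 to 1, where 1 is 1000 mm; "twist": the turn about the tool's z normalised to -1 to 1, where 1 is pi/2 rad. In form: [{"tx": .., "ty": .., "tz": .., "twist": ..}, ...]. A call has 1 to 12 rows; each row shifts and turns the commanded pose from where the row before left it, along the tool's axes as they then stand; what a row does not reach is not made up. A row lasts 1/10 s, in which the tool goes at most 50 mm and 8.59 degrees, less where a joint would pass 70% of its speed; a pose out of reach is approached as far as the arm can. A call with a number of a shift or a turn outside -1 to 1 is refused whole. A call with a gripper value outside its range is refused whole. "gripper" is the gripper's target within -1 to 1 (shut at 1, half-way at 0, fully open at -1), set as the call begins (left out, the last holds). The fingers move at their own pace and stop on an object; "squeeze" is the grip in N (left out, the last holds). Time passes only in rows, so rows that do not move let the fingers close. It gives the time, the measured TCP pose, the force, the opening and the grip force at its end, in the units of the state.
- arm.observe(): the state, without advancing time (a new reading comes with each control period).
- arm.get_image(name): name is "scene" or "top" or "wrist"; returns the picture (480x640x3 uint8, red, green, blue); there is no depth.
- arm.calibration(name): a dict with "K" (3x3 intrinsics, pixels), "k1" (the pictures are not rectified: a ray, as slopes to the right and down, at radius r is drawn at 1 + k1 r^2 times it, then the intrinsics apply), "T" (4x4, takes a point from camera to world coordinates). Camera axes: x right, y down, z forward; pixel columns grow to the right and rows downward; lengths in m; the calibration is good to about 2 mm. A picture is of the moment at which its call begins: read the wrist's pose just before it. calibration takes no time and is no camera call; for the wrist camera it gives the pose at the moment of the call.
- arm.sign_off(): hands the job in; it is judged then, once.
Trained networks look in the newest picture that a camera, given by its name, has taken for a name from the list of things; names that differ only in an ending like _2 or _b are one class to them, and where a whole thing is asked for, a point or a joint stands for the part that bears it (a point fixed in the world has none). Each returns a list of dicts, best first, with "conf" (0 to 1); they miss things now and then, are a little off and sometimes report something else, mostly with a low value. They report only what shows in the picture. A call takes as long as a camera call. They do not tell look-alikes from the thing itself.
- arm.look_for(camera, query): "point" ([column, row] as shares, 0 to 1, of the picture: columns of its width, rows of its height, amid what is visible of it).
- arm.regions_of(camera, query): "region" (480x640 bool, what is visible of it) and "point" ([column, row] as shares, 0 to 1, of the picture: columns of its width, rows of its height, amid what is visible of it).
- arm.place_of(camera, query): "point" ([column, row] as shares, 0 to 1, of the picture: columns of its width, rows of its height: a listed point, or the origin of a listed thing).
The state is a dict: "clock": time; "joints": joint angles; "dq": joint speeds; "joint_efforts": joint torques, N m; "position": TCP position; "ee_rot": TCP orientation; "force": force on the tool from outside, world axes, zero at the start; "ft_torque": the same for the moment, N m; "width": opening from 0.0 (shut) to 1.0 (fully open); "gripper_force": force on a finger pad.
Only numpy, scipy, OpenCV 4.12 (cv2) and the standard library are available. Lean on these libraries where they do the work, as an engineer would, in place of code of your own. Each camera call takes 0.05 s, during which the arm holds its last target. There are 200 camera calls.

TASK

Get the thinner jug ready for refilling: push its safety cap down firmly, keep it pressed while you turn it a quarter turn counter-clockwise, then lift it off and set it down flat, open side down, in the free part of the drip tray. Then take the funnel out of the tin where it is draining and set it upright in the jug's mouth, resting on its cone. Do not tear the cap off by force, set things down rather than dropping them, and leave everything else where it stands.

Things in the scene. Friction and masses are not known exactly. Their poses are not given: they have to be found in the camera images.
- jug: White plastic jug, 124 x 104 mm, in a plywood caddy (156 x 136 x 32 mm) screwed to the bench: it does not move. Origin: centre of the underside, z up; central neck; moulded handle on its +x side, reaching 95 mm out and 159 mm high. Shoulder 141 mm high; neck above it 38 mm diameter, bore 32 mm, open into the hollow body. Catches on the neck reach 24 mm from the axis and hold the cap.
- jug_mouth (a point): Centre of the jug's mouth, on the rim of the neck, 172 mm above the jug's underside; axes as the jug's.
- cap: Safety cap: round, ribbed, black plastic, 58 mm diameter (60 over the ribs), 36 mm high, 65 g, two raised turn arrows on its flat top. Origin: centre of the open underside, z up through the top. It starts locked on the neck, underside 17 mm below the mouth, axes parallel to the jug's. Unpressed it has only 4 degrees of play; clockwise it is blocked.
- cap_top (a point): Centre of the cap's top face (z = 36 mm of the cap), where one presses. A spring holds the cap up: it starts down at 7 N, is clear of its catches 7 to 8 mm down (15 N) and stops hard at 11 mm (19 N). Only while down does it turn counter-clockwise seen from above; 55 to 125 degrees from locked (90 is the middle) it is free and lifts straight off.
- tray: Drip tray of plain sheet steel, fixed, 150 mm (x) x 210 mm (y), walls 3 mm thick and 14 mm high, inner floor 3 mm above its underside. Origin: centre of the underside, z up. A brush lies in it along the end at -y.
- tray_free (a point): Middle of the free part of the tray, on its floor, 33 mm from the tray's centre towards its +y end.
- tin: Old tin can with a plain paper band, 54 mm diameter, 86 mm high, open at the top, 350 g, loose, in which the funnel stands. Origin: centre of the underside.
- funnel: Plain steel funnel, 98 mm long, 120 g, standing stem down in the tin (stem end 19 mm above the tin's underside). Origin: centre of the stem's lower end, z up its axis. Stem 17 to 22 mm diameter, 48 mm long; cone from there to z = 77; straight collar 64 mm outside diameter from z = 77 to 98 mm, wall 2.5 mm. At rest on its cone in the jug its origin is 54 mm below the mouth.
- funnel_rim (a point): Centre of the funnel's open top, at z = 98 mm of the funnel.
- brush: Brush 130 mm long lying in the tray along its -y end, 78 mm from the tray's centre; bystander. Origin: its underside, mid length.
- chisel_tip (a point): Cutting edge of a carving chisel, 200 mm long, that lies on the bench with its wooden handle towards the robot; bystander.
- gouge_tip (a point): Cutting edge of a narrow gouge, 210 mm long, that lies on the bench with its wooden handle towards the robot; bystander.
- sanding_block: Cork sanding block 77 x 57 x 32 mm; bystander. Origin: centre of the underside.
- mallet: Round wooden carver's mallet standing on its head, 88 mm diameter, 195 mm high; bystander. Origin: centre of the underside.
- glue_bottle: White glue bottle, 62 mm diameter, 170 mm high; bystander. Origin: centre of the underside.
- wax_tin: Flat round wax tin, 95 mm diameter, 42 mm high; bystander. Origin: centre of the underside.
- try_square: Try square, wooden stock 130 mm, steel blade 190 mm, lying on the bench; bystander. Origin: middle of the stock's underside.
There are look-alikes about, which are no part of the job. Leave any green or red look-alike of the funnel alone.

How it is judged:
By the outcome, as a careful person would: the job done as asked, in the order asked, and still so for the second after the job is handed in, with the robot touching nothing.
It also fails if it takes over 64 s, if anything falls off the work surface, if the arm or the gripper's body presses on something with over 40 N, if the wrist force passes 120 N, or if a joint passes its speed limit or range.

## Working session

There is one attempt and no reset: what is moved stays moved. The work goes in short steps, Python scripts to look and compute and a tool call to move; the robot and the scene stay as the last step left them, time stands still between calls to the robot, and variables do not carry over. Pictures are saved under pics/ and viewed, at most 13 in all, crops included, and the job is handed in when it is done.

Besides the shell and the picture viewer there is one more tool, called after ">>>" as name(argument=value, ...), one argument or row to a line, values as JSON. move_arm: Moves the arm, as the interface text tells. Scaled input: -1 to 1 covers 1000 mm each way for a shift and pi/2 rad each way for a turn. Its arguments: {"type":"object","properties":{"motion":{"type":"array","items":{"type":"object","properties":{"tx":{"type":"number"},"ty":{"type":"number"},"tz":{"type":"number"},"twist":{"type":"number"}}}},"gripper":{"type":"number"},"squeeze":{"type":"number"}},"required":["motion"]}

```bash
mkdir -p pics
cat > h.py <<'E'
import numpy as np, cv2
from cell import arm
from scipy.spatial.transform import Rotation as R
def cal(n):
    c=arm.calibration(n); return np.array(c["K"]),c["k1"],np.array(c["T"])
def ray(n,p,c=None):
    K,k1,T=c or cal(n)
    u=np.array([p[0]*640,p[1]*480]); d=(u-K[:2,2])/[K[0,0],K[1,1]]
    s=d.copy()
    for _ in range(20): s=d/(1+k1*(s@s))
    v=T[:3,:3]@np.array([s[0],s[1],1]); return T[:3,3],v/np.linalg.norm(v)
def atz(n,p,z,c=None):
    o,v=ray(n,p,c); return o+v*(z-o[2])/v[2]
def tri(rs):
    A=np.zeros((3,3));b=np.zeros(3)
    for o,v in rs:
        P=np.eye(3)-np.outer(v,v);A+=P;b+=P@o
    x=np.linalg.solve(A,b); return x,[np.linalg.norm(np.cross(x-o,v)) for o,v in rs]
def proj(n,X,c=None):
    K,k1,T=c or cal(n); q=T[:3,:3].T@(np.array(X)-T[:3,3]); s=q[:2]/q[2]; s=s*(1+k1*(s@s)); return s*[K[0,0],K[1,1]]+K[:2,2]
def save(n,f):
    im=arm.get_image(n); cv2.imwrite('pics/'+f,cv2.cvtColor(im,cv2.COLOR_RGB2BGR)); return im
np.set_printoptions(precision=4,suppress=True)
E
python3 - <<'E'
from h import *
a=save('scene','s0.png');b=save('top','t0.png')
s=arm.observe();print(s)
for n in('scene','top'):
    print(n,cal(n)[2])
    for q in('jug','jug_mouth','cap','cap_top','tray_free','tray','tin','funnel','funnel_rim'):
        print(q,[(np.round(np.array(d['point'])*[640,480],1),round(d['conf'],2)) for d in arm.place_of(n,q)][:4])
E
```

```text
{'clock': 0.1, 'joints': array([ 1.0994,  0.4352,  0.025 ,  1.574 , -0.0116,  1.134 , -0.0751]), 'dq': array([ 0.0018, -0.001 ,  0.0004, -0.003 , -0.0001,  0.0002,  0.    ]), 'joint_efforts': array([  0.0032, -66.9135,   0.9881, -31.5148,  -0.0604,   0.0374,
         0.0001]), 'position': array([ 0.2251, -0.5826,  0.226 ]), 'ee_rot': array([-3.087 , -0.5757,  0.0006]), 'force': array([ 0.6302, -0.2681,  0.0319]), 'ft_torque': array([-0.0133, -0.0191, -0.0332]), 'gripper_force': 0.0, 'width': 0.9992202659151577}
scene [[-0.5952  0.6222 -0.5084  1.3292]
 [ 0.8035  0.4514 -0.3882  0.6123]
 [-0.012  -0.6396 -0.7686  1.2702]
 [ 0.      0.      0.      1.    ]]
jug []
jug_mouth [(array([301.5, 251.1]), 0.83)]
cap [(array([296.7, 255.9]), 0.81)]
cap_top [(array([296.9, 246.2]), 0.57), (array([303.4, 221.4]), 0.3), (array([296.5, 255.7]), 0.17)]
tray_free [(array([261.6, 206. ]), 0.86), (array([178. , 282.3]), 0.75), (array([341.4, 235.3]), 0.17)]
tray [(array([252.3, 202.8]), 0.6), (array([301.3, 294.2]), 0.47)]
tin [(array([435.5, 314.3]), 0.62)]
funnel [(array([436.3, 306.5]), 0.88), (arr
[... 293 characters left out ...]
33]
 [-0.033  -0.1011 -0.9943  1.2149]
 [ 0.      0.      0.      1.    ]]
jug [(array([338.2, 228.9]), 0.93), (array([251., 172.]), 0.53)]
jug_mouth [(array([340.5, 218.7]), 0.88), (array([459.9, 301.5]), 0.69)]
cap [(array([339. , 219.8]), 0.77)]
cap_top [(array([336.3, 222. ]), 0.72), (array([211.8, 300. ]), 0.7)]
tray_free [(array([460.6, 299.6]), 0.61)]
tray [(array([473.9, 301.3]), 0.84)]
tin [(array([463.7, 298.6]), 0.59), (array([214.9, 299.1]), 0.58)]
funnel [(array([260.9, 289.9]), 0.95), (array([220.8, 350.8]), 0.8), (array([213.3, 296.7]), 0.73)]
funnel_rim [(array([210. , 353.7]), 0.98), (array([260.9, 284.1]), 0.81), (array([199.4, 294.4]), 0.78), (array([147.1, 296.9]), 0.68)]
```

View pics/s0.png

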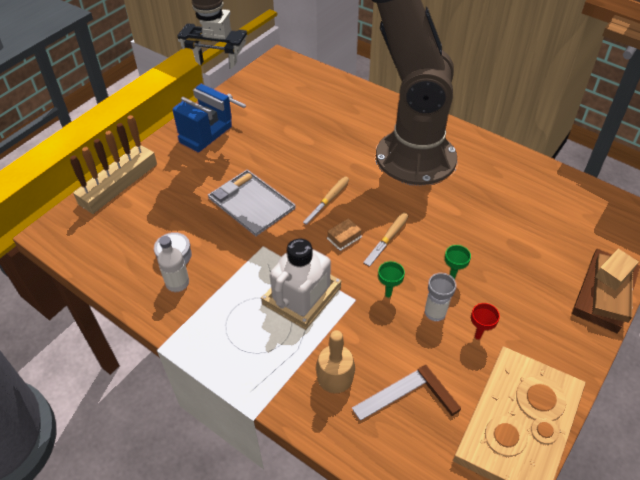

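View pics/t0.png

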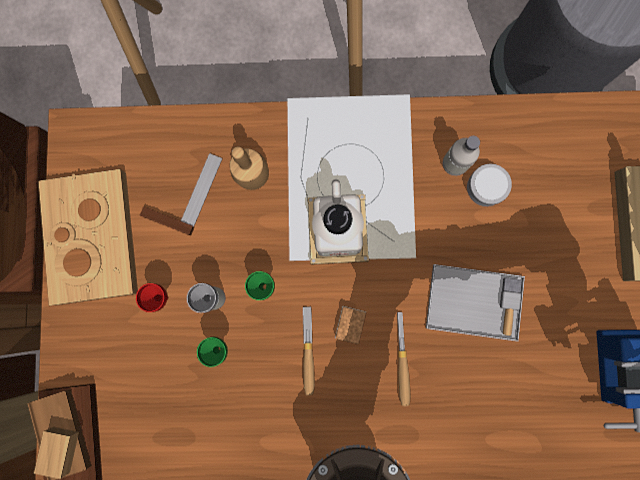

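The funnel candidates are grey in the tin (top 203,297), green (260,285), green (212,351) and red (151,297). The grey steel one in the tin is the one asked for. There is one capped white jug (top 337,219), with its handle towards +x (336,187).

Run:
```python
from h import *
S=lambda u,v:ray('scene',[u/640,v/480]);T=lambda u,v:ray('top',[u/640,v/480])
for n,a,b in(('captop',(298,246),(336.7,219)),('funrim',(441,285),(203,296)),('trayfree',(261.6,206),(460.6,299.6)),('green1',(391,270),(260.5,285)),('green2',(457,255),(211,351)),('red',(486,314),(151.5,297))):
    print(n,*tri([S(*a),T(*b)]))
im=cv2.imread('pics/t0.png');im2=cv2.imread('pics/s0.png')
A=cv2.resize(im[240:380,130:290],(400,350),interpolation=3);B=cv2.resize(im[170:270,290:390],(350,350),interpolation=3)
cv2.imwrite('pics/c.png',np.hstack([A,B]))
# tray corners at z=.014
for p in((434,265),(524,275),(519,341),(427,327)):print('tray',atz('top',[p[0]/640,p[1]/480],.014))
# handle direction
print(atz('top',[336/640,185/480],.17))
for p in((312,260),(368,257),(366,200)):print('caddy',atz('top',[p[0]/640,p[1]/480],.032))
```

```text
captop [0.622  0.0319 0.1906] [np.float64(0.001405884803365082), np.float64(0.0014058848033649063)]
funrim [0.4708 0.328  0.1104] [np.float64(0.002655278009009965), np.float64(0.002655278009009905)]
trayfree [ 0.4507 -0.2445  0.0115] [np.float64(0.005965635524701886), np.float64(0.005965635524701836)]
green1 [0.4924 0.205  0.0976] [np.float64(0.002837894691885319), np.float64(0.0028378946918852645)]
green2 [0.3528 0.3127 0.0937] [np.float64(0.0007153690477739377), np.float64(0.0007153690477739301)]
red [0.4705 0.4481 0.0928] [np.float64(0.003570999585217404), np.float64(0.003570999585217444)]
tray [ 0.5352 -0.1913  0.014 ]
tray [ 0.5077 -0.3972  0.014 ]
tray [ 0.3574 -0.3772  0.014 ]
tray [ 0.3925 -0.1695  0.014 ]
[0.6957 0.033  0.17  ]
caddy [0.5514 0.0923 0.032 ]
caddy [ 0.5557 -0.0373  0.032 ]
caddy [ 0.6893 -0.0363  0.032 ]
```

View pics/c.png

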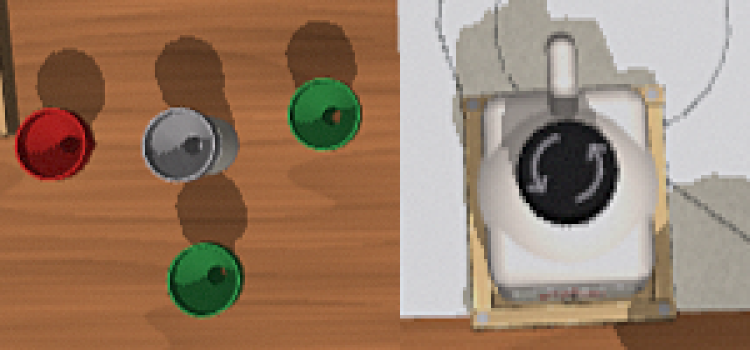

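The crop confirms the grey steel funnel in the tin, surrounded by painted look-alikes. Next I move over the jug.

>>> move_arm(
  motion=[
    {"tx": 0.02,"ty": -0.014,"tz": -0.03},
    {"tx": 0.038,"ty": -0.0275,"tz": -0.01},
    {"tx": 0.038,"ty": -0.0275,"tz": -0.01},
    {"tx": 0.038,"ty": -0.0275,"tz": -0.01},
    {"tx": 0.038,"ty": -0.0275,"tz": -0.01},
    {"tx": 0.038,"ty": -0.0275,"tz": -0.01},
    {"tx": 0.038,"ty": -0.0275,"tz": -0.01},
    {"tx": 0.038,"ty": -0.0275,"tz": -0.01},
    {"tx": 0.038,"ty": -0.0275},
    {"tx": 0.038,"ty": -0.0275},
    {"tx": 0.038,"ty": -0.0275},
    {"tx": 0.038,"ty": -0.0275},
  ],
  gripper=-1,
)

```text
invalid input
```

>>> move_arm(
  motion=[
    {"tx": 0.038,"ty": -0.0275},
    {"tx": 0.038,"ty": -0.0275},
    {"tx": 0.038,"ty": -0.0275},
    {"twist": 0.092},
    {"twist": 0.092},
    {"twist": 0.092},
    {"twist": 0.092},
    {"twist": 0.092},
    {"twist": 0.092},
    {"twist": 0.092},
    {"twist": 0.092},
    {},
  ],
)

```text
invalid input
```

```bash
cat >> h.py <<'E'
def st():
    s=arm.observe();M=R.from_rotvec(s['ee_rot']).as_matrix()
    print('t %.2f'%s['clock'],'p',s['position'],'yaw_y %.2f'%np.degrees(np.arctan2(M[1,1],M[0,1])),'zt',M[:,2],'F',s['force'],'q',s['joints'],'w %.3f gf %.1f'%(s['width'],s['gripper_force']));return s,M
def to(x,y,z):
    s,M=st();print('shift tool (mm)',M.T@(np.array([x,y,z])-s['position'])*1000)
E
python3 - <<'E'
from h import *
st();save('wrist','w1.png')
c=cal('wrist');print(c[2])
for q in('cap_top','cap','jug_mouth'):print(q,[(np.array(d['point'])*[640,480],d['conf'],atz('wrist',d['point'],.194,c)) for d in arm.place_of('wrist',q)][:3])
E
```

```text
t 1.00 p [ 0.2253 -0.583   0.2267] yaw_y -68.87 zt [ 0.     -0.0001 -1.    ] F [ 1.4407  0.5032 -0.6694] q [ 1.0994  0.4345  0.025   1.5732 -0.0116  1.134  -0.0751] w 1.000 gf 0.0
[[ 0.3608 -0.9006 -0.2423  0.2899]
 [-0.9326 -0.3486 -0.0932 -0.5568]
 [-0.0005  0.2596 -0.9657  0.3856]
 [ 0.      0.      0.      1.    ]]
cap_top []
cap []
jug_mouth []
```

View pics/w1.png

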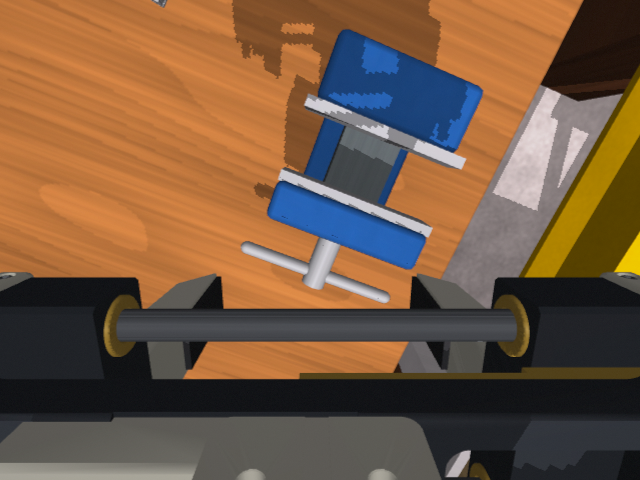

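The view still shows only the blue vise (375,150), because the moves were refused. I'll give all the keys in every row.

>>> move_arm(
  motion=[
    {"tx": 0.02,"ty": -0.014,"tz": -0.03,"twist": 0},
    {"tx": 0.038,"ty": -0.0275,"tz": -0.01,"twist": 0},
    {"tx": 0.038,"ty": -0.0275,"tz": -0.01,"twist": 0},
    {"tx": 0.038,"ty": -0.0275,"tz": -0.01,"twist": 0},
    {"tx": 0.038,"ty": -0.0275,"tz": -0.01,"twist": 0},
    {"tx": 0.038,"ty": -0.0275,"tz": -0.01,"twist": 0},
    {"tx": 0.038,"ty": -0.0275,"tz": -0.01,"twist": 0},
    {"tx": 0.038,"ty": -0.0275,"tz": -0.01,"twist": 0},
    {"tx": 0.038,"ty": -0.0275,"tz": 0,"twist": 0},
    {"tx": 0.038,"ty": -0.0275,"tz": 0,"twist": 0},
    {"tx": 0.038,"ty": -0.0275,"tz": 0,"twist": 0},
    {"tx": 0.038,"ty": -0.0275,"tz": 0,"twist": 0},
  ],
  gripper=-1,
)

```text
clock: 2.4
position: [0.5205, -0.1283, 0.3271]
ee_rot: [3.088, 0.575, 0.001]
force: [0.9, -0.5, -0.2]
width: 1.002
gripper_force: 0.0
```

>>> move_arm(
  motion=[
    {"tx": 0.038,"ty": -0.0275,"tz": 0,"twist": 0},
    {"tx": 0.038,"ty": -0.0275,"tz": 0,"twist": 0},
    {"tx": 0.038,"ty": -0.0275,"tz": 0,"twist": 0},
    {"tx": 0,"ty": 0,"tz": 0,"twist": 0.092},
    {"tx": 0,"ty": 0,"tz": 0,"twist": 0.092},
    {"tx": 0,"ty": 0,"tz": 0,"twist": 0.092},
    {"tx": 0,"ty": 0,"tz": 0,"twist": 0.092},
    {"tx": 0,"ty": 0,"tz": 0,"twist": 0.092},
    {"tx": 0,"ty": 0,"tz": 0,"twist": 0.092},
    {"tx": 0,"ty": 0,"tz": 0,"twist": 0.092},
    {"tx": 0,"ty": 0,"tz": 0,"twist": 0.092},
    {"tx": 0,"ty": 0,"tz": 0,"twist": 0},
  ],
)

```text
clock: 3.6
position: [0.5963, -0.0118, 0.3268]
ee_rot: [2.9, -1.208, 0.0]
force: [0.8, 0.7, -0.3]
width: 1.003
gripper_force: 0.0
```

Run:
```python
from h import *
st();save('wrist','w2.png')
c=cal('wrist');print(c[2])
for q in('cap_top','cap','jug_mouth'):print(q,[(np.array(d['point'])*[640,480],d['conf'],atz('wrist',d['point'],.194,c)) for d in arm.place_of('wrist',q)][:3])
```

```text
t 3.60 p [ 0.5963 -0.0118  0.3268] yaw_y -135.25 zt [ 0.     -0.0002 -1.    ] F [ 0.7612  0.6683 -0.3319] q [ 0.0043  0.3318 -0.1037  1.4806  0.035   1.331  -2.4626] w 1.003 gf 0.0
[[-0.706  -0.6839 -0.1839  0.6453]
 [-0.7082  0.6815  0.1842 -0.06  ]
 [-0.0006  0.2603 -0.9655  0.4856]
 [ 0.      0.      0.      1.    ]]
cap_top [(array([257.472, 245.376]), 0.78, array([0.6225, 0.0348, 0.194 ]))]
cap [(array([266.304, 234.192]), 0.57, array([0.6239, 0.0221, 0.194 ])), (array([596.224,  93.6  ]), 0.56, array([ 0.5199, -0.2416,  0.194 ]))]
jug_mouth [(array([260.928, 237.12 ]), 0.36, array([0.6254, 0.0273, 0.194 ]))]
```

Run:
```python
from h import *
im=cv2.imread('pics/w2.png');c=cal('wrist')
d=arm.regions_of('wrist','cap')
for r in d[:2]:
    m=r['region'];ys,xs=np.nonzero(m);print(r['conf'],xs.min(),xs.max(),ys.min(),ys.max())
cv2.imwrite('pics/w2c.png',cv2.resize(im[150:330,150:400],(750,540)))
# predicted outlines of top circle for trials
for X in((.622,.0319,.1906),(.6225,.0348,.194)):
    P=np.array([proj('wrist',[X[0]+.029*np.cos(a),X[1]+.029*np.sin(a),X[2]],c) for a in np.linspace(0,6.28,60)]);print(P.min(0),P.max(0))
```

```text
0.96 225 293 203 273
[227.5935 209.7414] [293.877  273.6017]
[223.9827 212.425 ] [290.8897 276.7387]
```

View pics/w2c.png

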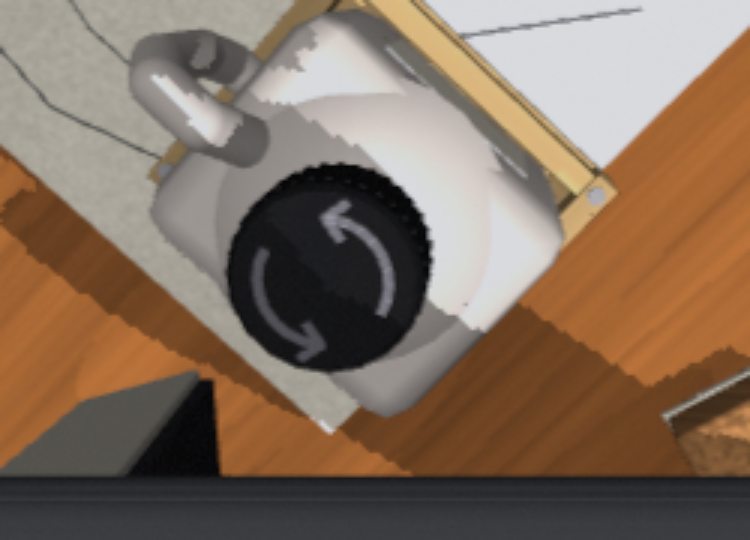

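The crop shows the cap's top face centred at about px (259,242). The handle is at its upper left and about 45° from both fingers, so the grasp angle suits.

>>> move_arm(
  motion=[
    {"tx": -0.0066,"ty": -0.025,"tz": 0.01,"twist": 0},
    {"tx": -0.0066,"ty": -0.025,"tz": 0.02,"twist": 0},
    {"tx": 0,"ty": 0,"tz": 0.03,"twist": 0},
    {"tx": 0,"ty": 0,"tz": 0.03,"twist": 0},
    {"tx": 0,"ty": 0,"tz": 0.025,"twist": 0},
    {"tx": 0,"ty": 0,"tz": 0.02,"twist": 0},
    {"tx": 0,"ty": 0,"tz": 0.02,"twist": 0},
    {"tx": 0,"ty": 0,"tz": 0.007,"twist": 0},
    {"tx": 0,"ty": 0,"tz": 0,"twist": 0},
    {"tx": 0,"ty": 0,"tz": 0,"twist": 0},
  ],
)

```text
clock: 4.85
position: [0.6231, 0.0328, 0.1656]
ee_rot: [-2.901, 1.204, -0.002]
force: [-0.1, 0.1, -0.5]
width: 1.001
gripper_force: 0.0
```

>>> move_arm(
  motion=[
    {"tx": 0,"ty": 0,"tz": 0,"twist": 0},
    {"tx": 0,"ty": 0,"tz": 0,"twist": 0},
    {"tx": 0,"ty": 0,"tz": 0,"twist": 0},
    {"tx": 0,"ty": 0,"tz": 0,"twist": 0},
    {"tx": 0,"ty": 0,"tz": 0,"twist": 0},
    {"tx": 0,"ty": 0,"tz": 0,"twist": 0},
    {"tx": 0,"ty": 0,"tz": 0,"twist": 0},
    {"tx": 0,"ty": 0,"tz": 0,"twist": 0},
  ],
  gripper=1,
  squeeze=45,
)

```text
clock: 5.65
position: [0.6232, 0.0333, 0.1651]
ee_rot: [-2.9, 1.204, -0.002]
force: [4.0, 2.7, 0.5]
width: 0.63
gripper_force: 45.0
```

```bash
python3 -c "
from h import *
st()"
```

```text
t 5.65 p [0.6232 0.0333 0.1651] yaw_y -135.09 zt [ 0.0016  0.0007 -1.    ] F [3.9766 2.7279 0.532 ] q [-0.0562  0.4914 -0.1206  1.6438  0.0666  1.0088 -2.5558] w 0.630 gf 45.0
```

>>> move_arm(
  motion=[
    {"tx": 0,"ty": 0,"tz": 0.002,"twist": 0},
    {"tx": 0,"ty": 0,"tz": 0.002,"twist": 0},
    {"tx": 0,"ty": 0,"tz": 0.002,"twist": 0},
    {"tx": 0,"ty": 0,"tz": 0.002,"twist": 0},
    {"tx": 0,"ty": 0,"tz": 0.002,"twist": 0},
    {"tx": 0,"ty": 0,"tz": 0,"twist": 0},
    {"tx": 0,"ty": 0,"tz": 0,"twist": 0},
  ],
)

```text
clock: 6.35
position: [0.6233, 0.0334, 0.1567]
ee_rot: [-2.9, 1.204, -0.003]
force: [-0.5, 2.7, 15.2]
width: 0.629
gripper_force: 45.0
```

>>> move_arm(
  motion=[
    {"tx": 0,"ty": 0,"tz": 0.0015,"twist": 0},
    {"tx": 0,"ty": 0,"tz": 0.0005,"twist": 0},
    {"tx": 0,"ty": 0,"tz": 0,"twist": -0.05},
    {"tx": 0,"ty": 0,"tz": 0,"twist": -0.07},
    {"tx": 0,"ty": 0,"tz": 0,"twist": -0.08},
    {"tx": 0,"ty": 0,"tz": 0,"twist": 0},
  ],
)

```text
clock: 6.95
position: [0.6235, 0.0328, 0.155]
ee_rot: [-3.055, 0.73, -0.004]
force: [-1.7, 1.4, 16.7]
width: 0.625
gripper_force: 45.0
```

```bash
python3 -c "
from h import *
s,_=st();print(s['ft_torque'])"
```

```text
t 6.95 p [0.6235 0.0328 0.155 ] yaw_y -116.88 zt [ 0.003   0.0002 -1.    ] F [-1.7034  1.4201 16.7182] q [-0.0026  0.5068 -0.1985  1.6505  0.1149  0.9927 -2.2793] w 0.625 gf 45.0
[0.1873 0.4407 0.2091]
```

>>> move_arm(
  motion=[
    {"tx": 0,"ty": 0,"tz": 0,"twist": -0.08},
    {"tx": 0,"ty": 0,"tz": 0,"twist": -0.08},
    {"tx": 0,"ty": 0,"tz": 0,"twist": -0.08},
    {"tx": 0,"ty": 0,"tz": 0,"twist": -0.08},
    {"tx": 0,"ty": 0,"tz": 0,"twist": -0.08},
    {"tx": 0,"ty": 0,"tz": 0,"twist": -0.08},
    {"tx": 0,"ty": 0,"tz": 0,"twist": -0.08},
    {"tx": 0,"ty": 0,"tz": 0,"twist": -0.08},
    {"tx": 0,"ty": 0,"tz": 0,"twist": -0.08},
    {"tx": 0,"ty": 0,"tz": 0,"twist": -0.08},
    {"tx": 0,"ty": 0,"tz": 0,"twist": 0},
    {"tx": 0,"ty": 0,"tz": 0,"twist": 0},
  ],
)

```text
clock: 8.15
position: [0.6241, 0.0319, 0.1551]
ee_rot: [2.902, 1.197, 0.006]
force: [-0.1, -1.9, 16.7]
width: 0.629
gripper_force: 45.0
```

Run:
```python
from h import *
s,_=st();print(s['ft_torque']);save('wrist','w3.png')
```

```text
t 8.15 p [0.6241 0.0319 0.1551] yaw_y -45.15 zt [ 0.0042 -0.0009 -1.    ] F [-0.087  -1.9143 16.7209] q [ 0.1995  0.5508 -0.5041  1.6311  0.3009  1.0336 -1.1845] w 0.629 gf 45.0
[-0.2974 -0.1436  0.0922]
```

View pics/w3.png

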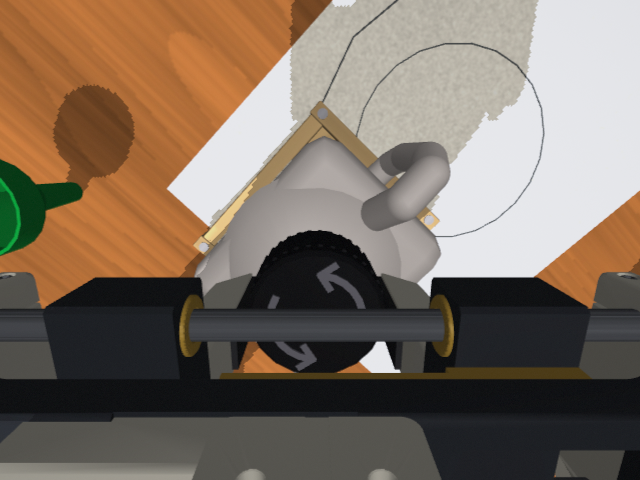

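The cap (about 315,310) turned with the gripper: its arrows sit as they did before relative to the fingers, while the jug's handle is now at the upper right. Now a slow lift.

>>> move_arm(
  motion=[
    {"tx": 0,"ty": 0,"tz": -0.005,"twist": 0},
    {"tx": 0,"ty": 0,"tz": -0.005,"twist": 0},
    {"tx": 0,"ty": 0,"tz": -0.005,"twist": 0},
    {"tx": 0,"ty": 0,"tz": -0.005,"twist": 0},
    {"tx": 0,"ty": 0,"tz": 0,"twist": 0},
  ],
)

```text
clock: 8.7
position: [0.6223, 0.0321, 0.1729]
ee_rot: [2.903, 1.198, -0.001]
force: [2.4, -0.6, 1.3]
width: 0.627
gripper_force: 45.0
```

>>> move_arm(
  motion=[
    {"tx": 0,"ty": 0,"tz": -0.02,"twist": 0},
    {"tx": 0,"ty": 0,"tz": -0.03,"twist": 0},
    {"tx": 0,"ty": 0,"tz": -0.025,"twist": 0},
    {"tx": -0.04,"ty": 0.01,"tz": 0,"twist": 0},
    {"tx": -0.04,"ty": 0.01,"tz": 0,"twist": 0},
    {"tx": -0.04,"ty": 0.01,"tz": 0,"twist": 0},
    {"tx": -0.04,"ty": 0.01,"tz": 0,"twist": 0},
    {"tx": -0.04,"ty": 0.01,"tz": 0,"twist": 0},
    {"tx": -0.04,"ty": 0.01,"tz": 0,"twist": 0},
    {"tx": -0.04,"ty": 0.01,"tz": 0,"twist": 0},
    {"tx": -0.04,"ty": 0.01,"tz": 0,"twist": 0},
    {"tx": 0,"ty": 0,"tz": 0,"twist": 0},
  ],
)

```text
clock: 9.9
position: [0.4474, -0.2554, 0.2464]
ee_rot: [-2.909, -1.186, 0.008]
force: [-0.2, 0.1, -0.3]
width: 0.627
gripper_force: 45.0
```

Run:
```python
from h import *
st();arm.get_image('wrist');c=cal('wrist')
for q in('tray_free','tray','brush'):print(q,[(d['conf'],atz('wrist',d['point'],.003,c)) for d in arm.place_of('wrist',q)][:3])
to(.453,-.250,.05)
# jug mouth now open
for n in('top','scene'):
    arm.get_image(n);print(n,[(np.array(d['point'])*[640,480],d['conf'],atz(n,d['point'],.173)) for d in arm.place_of(n,'jug_mouth')][:3])
```

```text
t 9.90 p [ 0.4474 -0.2554  0.2464] yaw_y -45.63 zt [-0.0049 -0.0015 -1.    ] F [-0.1604  0.1438 -0.3044] q [ 0.7813  0.2833 -0.4628  1.7764  0.1426  1.1185 -0.5251] w 0.627 gf 45.0
tray_free [(0.85, array([ 0.4547, -0.2437,  0.003 ]))]
tray [(0.93, array([ 0.4483, -0.2747,  0.003 ]))]
brush [(0.94, array([ 0.4404, -0.35  ,  0.003 ]))]
t 10.10 p [ 0.4523 -0.2485  0.2473] yaw_y -45.04 zt [-0.0009  0.0011 -1.    ] F [-0.2108  0.529  -0.0738] q [ 0.774   0.2837 -0.4706  1.7746  0.1408  1.1178 -0.5285] w 0.626 gf 45.0
shift tool (mm) [ -0.5945   1.8505 197.2925]
top [(array([336.128, 218.304]), 0.78, array([0.6254, 0.0342, 0.173 ])), (array([337.024, 227.424]), 0.66, array([0.6065, 0.0328, 0.173 ]))]
scene [(array([301.12 , 250.992]), 0.92, array([0.6189, 0.0362, 0.173 ]))]
```

>>> move_arm(
  motion=[
    {"tx": 0,"ty": 0,"tz": 0.03,"twist": 0},
    {"tx": 0,"ty": 0,"tz": 0.04,"twist": 0},
    {"tx": 0,"ty": 0,"tz": 0.04,"twist": 0},
    {"tx": 0,"ty": 0,"tz": 0.04,"twist": 0},
    {"tx": 0,"ty": 0,"tz": 0.04,"twist": 0},
    {"tx": 0,"ty": 0,"tz": 0.02,"twist": 0},
    {"tx": 0,"ty": 0,"tz": 0.01,"twist": 0},
    {"tx": 0,"ty": 0,"tz": 0.004,"twist": 0},
    {"tx": 0,"ty": 0,"tz": 0.003,"twist": 0},
    {"tx": 0,"ty": 0,"tz": 0,"twist": 0},
    {"tx": 0,"ty": 0,"tz": 0,"twist": 0},
  ],
)

```text
clock: 11.4
position: [0.4529, -0.2501, 0.0217]
ee_rot: [2.902, 1.199, 0.002]
force: [0.6, -0.1, -0.5]
width: 0.63
gripper_force: 45.0
```

>>> move_arm(
  motion=[
    {"tx": 0,"ty": 0,"tz": 0.003,"twist": 0},
    {"tx": 0,"ty": 0,"tz": 0.002,"twist": 0},
    {"tx": 0,"ty": 0,"tz": 0.002,"twist": 0},
    {"tx": 0,"ty": 0,"tz": 0,"twist": 0},
  ],
)

```text
clock: 11.8
position: [0.452, -0.2497, 0.0135]
ee_rot: [-2.903, -1.199, 0.001]
force: [0.1, 0.2, -0.4]
width: 0.631
gripper_force: 45.0
```

>>> move_arm(
  motion=[
    {"tx": 0,"ty": 0,"tz": 0.001,"twist": 0},
    {"tx": 0,"ty": 0,"tz": 0.001,"twist": 0},
    {"tx": 0,"ty": 0,"tz": 0,"twist": 0},
  ],
)

```text
clock: 12.1
position: [0.4522, -0.2497, 0.0128]
ee_rot: [2.903, 1.199, -0.0]
force: [-5.3, 2.5, 17.9]
width: 0.628
gripper_force: 45.0
```

>>> move_arm(
  motion=[
    {"tx": 0,"ty": 0,"tz": -0.0015,"twist": 0},
    {"tx": 0,"ty": 0,"tz": 0,"twist": 0},
    {"tx": 0,"ty": 0,"tz": 0,"twist": 0},
  ],
)

```text
clock: 12.4
position: [0.4522, -0.2497, 0.0131]
ee_rot: [-2.904, -1.199, -0.0]
force: [1.1, 0.5, -0.6]
width: 0.627
gripper_force: 45.0
```

>>> move_arm(
  motion=[
    {"tx": 0,"ty": 0,"tz": 0,"twist": 0},
    {"tx": 0,"ty": 0,"tz": 0,"twist": 0},
    {"tx": 0,"ty": 0,"tz": 0,"twist": 0},
    {"tx": 0,"ty": 0,"tz": 0,"twist": 0},
    {"tx": 0,"ty": 0,"tz": 0,"twist": 0},
  ],
  gripper=-0.7,
)

```text
clock: 12.9
position: [0.4522, -0.2497, 0.0132]
ee_rot: [2.904, 1.199, -0.0]
force: [-0.1, 0.4, 0.6]
width: 0.851
gripper_force: 0.0
```

>>> move_arm(
  motion=[
    {"tx": 0,"ty": 0,"tz": -0.01,"twist": 0},
    {"tx": 0,"ty": 0,"tz": -0.02,"twist": 0},
    {"tx": 0,"ty": 0,"tz": -0.04,"twist": 0},
    {"tx": 0,"ty": 0,"tz": -0.04,"twist": 0},
    {"tx": 0,"ty": 0,"tz": -0.045,"twist": 0},
    {"tx": 0,"ty": 0,"tz": -0.045,"twist": 0},
    {"tx": 0,"ty": 0,"tz": -0.045,"twist": 0},
    {"tx": 0,"ty": 0,"tz": -0.02,"twist": 0},
    {"tx": 0,"ty": 0,"tz": 0,"twist": 0},
  ],
  gripper=-0.7,
)

```text
clock: 13.8
position: [0.4538, -0.25, 0.2824]
ee_rot: [2.899, 1.198, 0.007]
force: [-0.2, 1.2, 0.2]
width: 0.848
gripper_force: 0.0
```

Run:
```python
from h import *
save('wrist','w4.png');to(.4708,.328,.25)
a=save('top','t1.png')
```

```text
t 13.85 p [ 0.4528 -0.2498  0.2801] yaw_y -45.11 zt [ 0.0029 -0.0018 -1.    ] F [-0.1995  0.6106 -0.3887] q [ 0.7887  0.2579 -0.4829  1.7245  0.1289  1.1872 -0.5159] w 0.849 gf 0.0
shift tool (mm) [ 420.5278 -396.6832   29.1321]
```

View pics/w4.png

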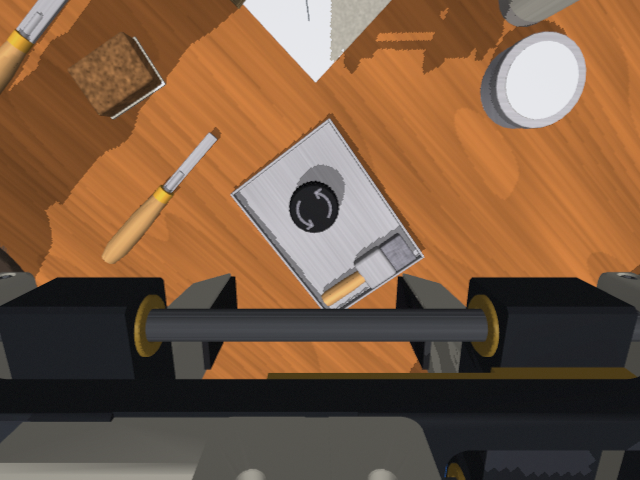

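The cap stands flat, top up, in the free part of the tray at px (315,207), and the brush hasn't been touched. Next is the funnel.

>>> move_arm(
  motion=[
    {"tx": 0.035,"ty": -0.033,"tz": 0,"twist": 0},
    {"tx": 0.035,"ty": -0.033,"tz": 0,"twist": 0},
    {"tx": 0.035,"ty": -0.033,"tz": 0,"twist": 0},
    {"tx": 0.035,"ty": -0.033,"tz": 0,"twist": 0},
    {"tx": 0.035,"ty": -0.033,"tz": 0,"twist": 0},
    {"tx": 0.035,"ty": -0.033,"tz": 0,"twist": 0},
    {"tx": 0.035,"ty": -0.033,"tz": 0,"twist": 0},
    {"tx": 0.035,"ty": -0.033,"tz": 0,"twist": 0},
    {"tx": 0.035,"ty": -0.033,"tz": 0,"twist": 0},
    {"tx": 0.035,"ty": -0.033,"tz": 0,"twist": 0},
    {"tx": 0.035,"ty": -0.033,"tz": 0,"twist": 0},
    {"tx": 0.035,"ty": -0.033,"tz": 0,"twist": 0},
  ],
  gripper=-1,
)

```text
clock: 15.1
position: [0.4695, 0.3284, 0.2764]
ee_rot: [2.903, 1.199, -0.005]
force: [-0.2, -0.9, 0.3]
width: 1.001
gripper_force: 0.0
```

>>> move_arm(
  motion=[
    {"tx": 0,"ty": 0,"tz": 0,"twist": 0},
    {"tx": 0,"ty": 0,"tz": 0,"twist": 0},
  ],
)

```text
clock: 15.3
position: [0.469, 0.3281, 0.2764]
ee_rot: [-2.902, -1.204, 0.005]
force: [-0.0, -1.8, -0.8]
width: 0.998
gripper_force: 0.0
```

Run:
```python
from h import *
st();im=save('wrist','w5.png');c=cal('wrist')
for q,z in(('funnel_rim',.117),('tin',0.)):print(q,[(np.array(d['point'])*[640,480],d['conf'],atz('wrist',d['point'],z,c)) for d in arm.place_of('wrist',q)][:4])
for d in arm.regions_of('wrist','funnel'):
    ys,xs=np.nonzero(d['region']);print('reg',d['conf'],xs.min(),xs.max(),ys.min(),ys.max())
X=[.4708,.328,.117]
P=np.array([proj('wrist',[X[0]+.032*np.cos(a),X[1]+.032*np.sin(a),X[2]],c) for a in np.linspace(0,6.28,60)]);print(P.min(0),P.max(0))
```

```text
t 15.30 p [0.469  0.3281 0.2764] yaw_y -44.91 zt [-0.0031 -0.0013 -1.    ] F [-0.0004 -1.7791 -0.8314] q [-0.1738  0.4149 -0.7489  1.5831  0.2905  1.2621 -1.754 ] w 0.998 gf 0.0
funnel_rim [(array([226.688, 124.512]), 0.68, array([0.4765, 0.4445, 0.117 ])), (array([417.28 , 283.488]), 0.6, array([0.4966, 0.2156, 0.117 ])), (array([315.776, 223.008]), 0.57, array([0.4693, 0.3283, 0.117 ]))]
tin [(array([317.312, 199.488]), 0.46, array([0.4737, 0.3302, 0.    ]))]
reg 0.86 281 351 185 255
reg 0.85 192 264 88 160
reg 0.69 223 280 268 308
reg 0.63 382 446 249 308
[282.7532 187.6147] [351.5513 254.9404]
```

View pics/w5.png

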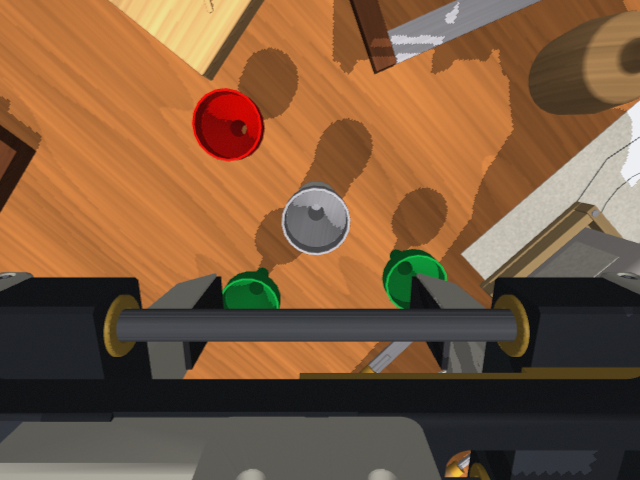

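The wrist view shows the grey funnel at (316,220) in its tin, red at (228,124), and greens at (250,292) and (415,278). The finger line through the grey one is clear.

>>> move_arm(
  motion=[
    {"tx": 0,"ty": 0.001,"tz": 0.03,"twist": 0},
    {"tx": 0,"ty": 0,"tz": 0.04,"twist": 0},
    {"tx": 0,"ty": 0,"tz": 0.04,"twist": 0},
    {"tx": 0,"ty": 0,"tz": 0.035,"twist": 0},
    {"tx": 0,"ty": 0,"tz": 0.02,"twist": 0},
    {"tx": 0,"ty": 0,"tz": 0.013,"twist": 0},
    {"tx": 0,"ty": 0,"tz": 0.006,"twist": 0},
    {"tx": 0,"ty": 0,"tz": 0,"twist": 0},
    {"tx": 0,"ty": 0,"tz": 0,"twist": 0},
  ],
)

```text
clock: 16.4
position: [0.4717, 0.3269, 0.0953]
ee_rot: [-2.904, -1.199, -0.003]
force: [-0.0, 0.8, -0.2]
width: 1.001
gripper_force: 0.0
```

>>> move_arm(
  motion=[
    {"tx": 0,"ty": 0,"tz": 0,"twist": 0},
    {"tx": 0,"ty": 0,"tz": 0,"twist": 0},
    {"tx": 0,"ty": 0,"tz": 0,"twist": 0},
    {"tx": 0,"ty": 0,"tz": 0,"twist": 0},
    {"tx": 0,"ty": 0,"tz": 0,"twist": 0},
    {"tx": 0,"ty": 0,"tz": 0,"twist": 0},
  ],
  gripper=1,
  squeeze=25,
)

```text
clock: 17.0
position: [0.471, 0.3271, 0.0946]
ee_rot: [-2.903, -1.2, -0.001]
force: [-2.0, 1.2, 5.0]
width: 0.685
gripper_force: 25.0
```

```bash
python3 -c "
from h import *
st()"
```

```text
t 17.00 p [0.471  0.3271 0.0946] yaw_y -45.09 zt [ 0.0004  0.0007 -1.    ] F [-1.9668  1.1831  5.0441] q [-0.2379  0.5883 -0.6645  1.8081  0.4515  0.901  -1.8945] w 0.685 gf 25.0
```

>>> move_arm(
  motion=[
    {"tx": 0,"ty": 0,"tz": -0.01,"twist": 0},
    {"tx": 0,"ty": 0,"tz": -0.01,"twist": 0},
    {"tx": 0,"ty": 0,"tz": -0.02,"twist": 0},
    {"tx": 0,"ty": 0,"tz": -0.03,"twist": 0},
    {"tx": 0,"ty": 0,"tz": -0.04,"twist": 0},
    {"tx": 0,"ty": 0,"tz": -0.04,"twist": 0},
    {"tx": 0,"ty": 0,"tz": -0.04,"twist": 0},
    {"tx": 0,"ty": 0,"tz": -0.02,"twist": 0},
    {"tx": 0,"ty": 0,"tz": 0,"twist": 0},
    {"tx": 0,"ty": 0,"tz": 0,"twist": 0},
  ],
)

```text
clock: 18.0
position: [0.471, 0.3261, 0.3043]
ee_rot: [2.903, 1.199, 0.001]
force: [0.1, -0.1, -2.3]
width: 0.686
gripper_force: 25.9
```

Run:
```python
from h import *
arm.get_image('scene')
for q in('funnel','funnel_rim','tin'):print(q,[(np.array(d['point'])*[640,480],d['conf']) for d in arm.place_of('scene',q)][:5])
s,M=st();p=s['position'];print('expect rim',proj('scene',p+[0,0,.0224]),'origin',proj('scene',p-[0,0,.0756]),'tin',proj('scene',[.471,.327,0.]))
# jug mouth fine: fit dark bore in earlier top picture t1
im=cv2.imread('pics/t1.png')
print(proj('top',[.6223,.0325,.172]))
g=cv2.cvtColor(im[195:245,312:362],cv2.COLOR_BGR2GRAY)
cv2.imwrite('pics/m.png',cv2.resize(im[190:250,307:367],(600,600),interpolation=3))
to(.6225,.0325,.29)
```

```text
funnel [(array([449.024, 278.784]), 0.85), (array([387.072, 294.912]), 0.82), (array([474.496, 336.384]), 0.78), (array([448.32 , 255.792]), 0.76)]
funnel_rim [(array([394.304, 268.176]), 0.93), (array([456.384, 255.984]), 0.72), (array([486.72 , 312.912]), 0.72), (array([457.28, 226.8 ]), 0.55)]
tin [(array([437.888, 311.376]), 0.79), (array([257.728, 199.824]), 0.19)]
t 18.20 p [0.4707 0.3259 0.3029] yaw_y -45.11 zt [-0.0018 -0.0015 -1.    ] F [ 0.4206 -0.1375 -0.6054] q [-0.166   0.3975 -0.7545  1.5402  0.277   1.3166 -1.7396] w 0.681 gf 25.9
expect rim [454.0723 222.5177] origin [446.839  252.7199] tin [432.8864 311.6339]
[337.0105 219.862 ]
t 18.20 p [0.4707 0.3259 0.3029] yaw_y -45.11 zt [-0.0018 -0.0015 -1.    ] F [ 0.4206 -0.1375 -0.6054] q [-0.166   0.3975 -0.7545  1.5402  0.277   1.3166 -1.7396] w 0.681 gf 25.9
shift tool (mm) [-99.4654 315.0396  13.0591]
```

View pics/m.png

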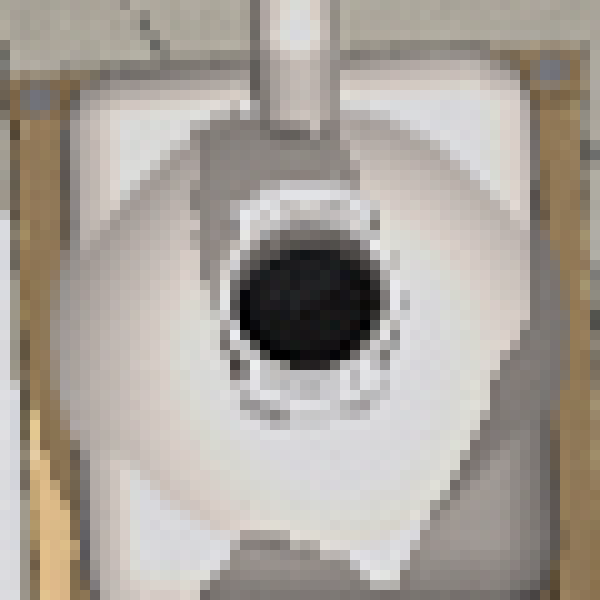

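The dark bore is centred at about crop (310,297), i.e. top px (338,219.7), within a pixel of the cap's axis as measured. The tin stayed in place. Carrying the funnel over.

>>> move_arm(
  motion=[
    {"tx": -0.006,"ty": 0.02,"tz": 0,"twist": 0},
    {"tx": -0.0125,"ty": 0.039,"tz": 0,"twist": 0},
    {"tx": -0.0125,"ty": 0.039,"tz": 0,"twist": 0},
    {"tx": -0.0125,"ty": 0.039,"tz": 0,"twist": 0},
    {"tx": -0.0125,"ty": 0.039,"tz": 0,"twist": 0},
    {"tx": -0.0125,"ty": 0.039,"tz": 0,"twist": 0},
    {"tx": -0.0125,"ty": 0.039,"tz": 0,"twist": 0},
    {"tx": -0.0125,"ty": 0.039,"tz": 0,"twist": 0},
    {"tx": -0.006,"ty": 0.022,"tz": 0,"twist": 0},
    {"tx": 0,"ty": 0,"tz": 0,"twist": 0},
    {"tx": 0,"ty": 0,"tz": 0,"twist": 0},
  ],
)

```text
clock: 19.3
position: [0.6225, 0.033, 0.3031]
ee_rot: [-2.903, -1.198, 0.003]
force: [0.3, 0.1, -0.9]
width: 0.684
gripper_force: 25.9
```

Run:
```python
from h import *
save('scene','s2.png')
to(.6228,.0322,.235)
im=cv2.imread('pics/s2.png');cv2.imwrite('pics/s2c.png',cv2.resize(im[150:330,200:440],(800,600),interpolation=3))
```

```text
t 19.35 p [0.6222 0.0342 0.3036] yaw_y -45.05 zt [-0.0014  0.0008 -1.    ] F [-0.9173  0.4009 -1.4163] q [ 0.2904  0.467  -0.6643  1.4172  0.2868  1.3564 -1.169 ] w 0.687 gf 25.9
shift tool (mm) [-0.9923  1.9247 68.5476]
```

View pics/s2c.png

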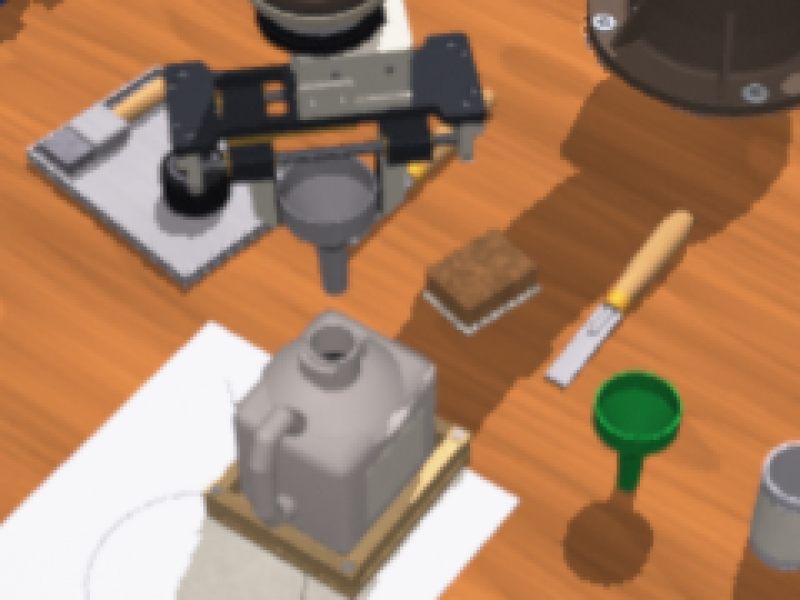

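The funnel hangs upright with its stem at crop (335,290), over the mouth at (333,345). Lowering it.

>>> move_arm(
  motion=[
    {"tx": -0.0005,"ty": 0.001,"tz": 0.01,"twist": 0},
    {"tx": 0,"ty": 0,"tz": 0.015,"twist": 0},
    {"tx": 0,"ty": 0,"tz": 0.015,"twist": 0},
    {"tx": 0,"ty": 0,"tz": 0.015,"twist": 0},
    {"tx": 0,"ty": 0,"tz": 0.015,"twist": 0},
    {"tx": 0,"ty": 0,"tz": 0.015,"twist": 0},
    {"tx": 0,"ty": 0,"tz": 0.01,"twist": 0},
    {"tx": 0,"ty": 0,"tz": 0,"twist": 0},
    {"tx": 0,"ty": 0,"tz": 0,"twist": 0},
  ],
)

```text
clock: 20.25
position: [0.6233, 0.0322, 0.2094]
ee_rot: [-2.903, -1.2, -0.0]
force: [0.4, -0.6, -1.3]
width: 0.683
gripper_force: 25.9
```

>>> move_arm(
  motion=[
    {"tx": 0,"ty": 0,"tz": 0.005,"twist": 0},
    {"tx": 0,"ty": 0,"tz": 0.004,"twist": 0},
    {"tx": 0,"ty": 0,"tz": 0.003,"twist": 0},
    {"tx": 0,"ty": 0,"tz": 0,"twist": 0},
    {"tx": 0,"ty": 0,"tz": 0,"twist": 0},
  ],
)

```text
clock: 20.75
position: [0.6232, 0.032, 0.1972]
ee_rot: [2.904, 1.199, -0.0]
force: [-0.0, -0.7, -1.4]
width: 0.689
gripper_force: 25.9
```

>>> move_arm(
  motion=[
    {"tx": 0,"ty": 0,"tz": 0.0015,"twist": 0},
    {"tx": 0,"ty": 0,"tz": 0.001,"twist": 0},
    {"tx": 0,"ty": 0,"tz": 0,"twist": 0},
    {"tx": 0,"ty": 0,"tz": 0,"twist": 0},
  ],
)

```text
clock: 21.15
position: [0.6232, 0.0321, 0.1947]
ee_rot: [2.904, 1.199, -0.0]
force: [0.2, 0.1, -0.6]
width: 0.688
gripper_force: 25.9
```

>>> move_arm(
  motion=[
    {"tx": 0,"ty": 0,"tz": 0.001,"twist": 0},
    {"tx": 0,"ty": 0,"tz": 0,"twist": 0},
    {"tx": 0,"ty": 0,"tz": 0,"twist": 0},
  ],
)

```text
clock: 21.45
position: [0.6232, 0.032, 0.1937]
ee_rot: [2.904, 1.199, -0.0]
force: [-0.3, -0.3, -1.0]
width: 0.685
gripper_force: 25.9
```

>>> move_arm(
  motion=[
    {"tx": 0,"ty": 0,"tz": 0.001,"twist": 0},
    {"tx": 0,"ty": 0,"tz": 0,"twist": 0},
    {"tx": 0,"ty": 0,"tz": 0,"twist": 0},
  ],
)

```text
clock: 21.75
position: [0.6232, 0.032, 0.1927]
ee_rot: [2.904, 1.199, 0.0]
force: [0.6, -0.3, -1.6]
width: 0.683
gripper_force: 25.9
```

>>> move_arm(
  motion=[
    {"tx": 0,"ty": 0,"tz": 0.001,"twist": 0},
    {"tx": 0,"ty": 0,"tz": 0,"twist": 0},
    {"tx": 0,"ty": 0,"tz": 0,"twist": 0},
  ],
)

```text
clock: 22.05
position: [0.6234, 0.0319, 0.1919]
ee_rot: [2.903, 1.199, 0.001]
force: [1.0, -0.9, -1.0]
width: 0.683
gripper_force: 25.9
```

>>> move_arm(
  motion=[
    {"tx": 0,"ty": 0,"tz": 0.001,"twist": 0},
    {"tx": 0,"ty": 0,"tz": 0,"twist": 0},
    {"tx": 0,"ty": 0,"tz": 0,"twist": 0},
  ],
)

```text
clock: 22.35
position: [0.6237, 0.0318, 0.1912]
ee_rot: [2.903, 1.199, 0.002]
force: [1.1, -2.1, 3.5]
width: 0.688
gripper_force: 25.9
```

>>> move_arm(
  motion=[
    {"tx": 0,"ty": 0,"tz": 0.0005,"twist": 0},
    {"tx": 0,"ty": 0,"tz": 0,"twist": 0},
    {"tx": 0,"ty": 0,"tz": 0,"twist": 0},
  ],
)

```text
clock: 22.65
position: [0.6238, 0.0319, 0.1911]
ee_rot: [2.903, 1.199, 0.002]
force: [0.2, -2.1, 8.3]
width: 0.684
gripper_force: 25.0
```

>>> move_arm(
  motion=[
    {"tx": 0,"ty": 0,"tz": 0,"twist": 0},
    {"tx": 0,"ty": 0,"tz": 0,"twist": 0},
    {"tx": 0,"ty": 0,"tz": 0,"twist": 0},
  ],
  squeeze=4,
)

```text
clock: 22.95
position: [0.6238, 0.0319, 0.1909]
ee_rot: [2.903, 1.199, 0.002]
force: [0.5, -2.3, 7.3]
width: 0.693
gripper_force: 4.0
```

>>> move_arm(
  motion=[
    {"tx": 0,"ty": 0,"tz": 0,"twist": 0},
    {"tx": 0,"ty": 0,"tz": 0,"twist": 0},
    {"tx": 0,"ty": 0,"tz": 0,"twist": 0},
    {"tx": 0,"ty": 0,"tz": 0,"twist": 0},
    {"tx": 0,"ty": 0,"tz": 0,"twist": 0},
    {"tx": 0,"ty": 0,"tz": 0,"twist": 0},
  ],
  gripper=-0.9,
)

```text
clock: 23.55
position: [0.6231, 0.0321, 0.1901]
ee_rot: [-2.903, -1.199, 0.0]
force: [-1.0, -0.1, 1.1]
width: 0.953
gripper_force: 0.0
```

>>> move_arm(
  motion=[
    {"tx": 0,"ty": 0,"tz": -0.01,"twist": 0},
    {"tx": 0,"ty": 0,"tz": -0.015,"twist": 0},
    {"tx": 0,"ty": 0,"tz": -0.03,"twist": 0},
    {"tx": 0,"ty": 0,"tz": -0.04,"twist": 0},
    {"tx": 0,"ty": 0,"tz": -0.04,"twist": 0},
    {"tx": 0,"ty": 0,"tz": -0.03,"twist": 0},
    {"tx": -0.04,"ty": 0,"tz": 0,"twist": 0},
    {"tx": -0.04,"ty": 0,"tz": 0,"twist": 0},
    {"tx": -0.04,"ty": 0,"tz": 0,"twist": 0},
    {"tx": 0,"ty": 0,"tz": 0,"twist": 0},
  ],
)

```text
clock: 24.55
position: [0.5357, -0.0571, 0.3571]
ee_rot: [2.904, 1.19, -0.001]
force: [-0.6, -0.2, 0.5]
width: 0.949
gripper_force: 0.0
```

Run:
```python
from h import *
st();save('scene','s3.png');save('top','t3.png')
a=cv2.imread('pics/s3.png')[140:340,200:500];b=cv2.imread('pics/t3.png')[150:390,130:530]
cv2.imwrite('pics/f.png',np.hstack([cv2.resize(a,(420,300)),cv2.resize(b,(380,300))]))
```

```text
t 24.55 p [ 0.5357 -0.0571  0.3571] yaw_y -45.45 zt [ 0.0007 -0.0037 -1.    ] F [-0.5605 -0.1566  0.4837] q [ 0.5216  0.2864 -0.6783  1.5283  0.185   1.3908 -0.9631] w 0.949 gf 0.0
```

View pics/f.png

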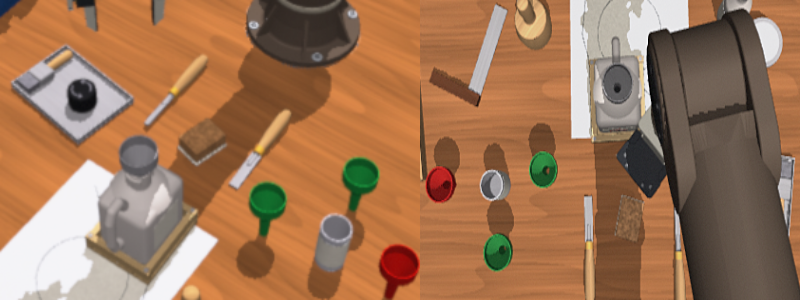

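The funnel sits upright in the jug's mouth (left panel 138,155) and the cap stands flat in the tray (82,95). The tin (333,240) and the bystanders are where they stood.

```bash
python3 -c "
from h import *
print(arm.sign_off())"
```

```text
the job is handed in; nothing more can be done
None
```

The job is done and handed in after about 25 s on the robot's clock: the cap was pressed, turned and lifted off, and now stands flat, open side down, in the tray's free part; the steel funnel stands upright in the jug's mouth; nothing else looks moved in the last pictures (the arm hid part of the top view).

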